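# Open a slide loader's tray and hold its telescoping stop at the set mark

### The arm

A 7-joint arm with a two-finger parallel gripper is mounted at the origin on the work surface. World frame = base frame: x ahead of the robot, y to its left, z up, the work surface at z = 0. Lengths are in m, angles in rad, forces in N, time in s.
With the tool pointing down it reaches from about 0.4 to 0.85 m from the base axis. Payload 10.4 kg.
Tool frame: the origin (TCP) lies at the centre of the arm's flange, where the gripper is bolted on; the fingertips stand 182 mm ahead of it and the grasp point (between the pads) lies 164 mm ahead of it; z points along the fingers, y is the line along which they close (so a half turn about z gives the same grasp; the last joint's range is limited). The gripper opens to 87 mm and grips with 3 to 60 N. Pads are 19 mm wide; open, the fingers measure 117 mm over their backs; the gripper's body (75 mm by 190 mm) begins 51 mm behind the grasp point.
Start: joints at [1.243, 0.332, -0.065, 1.46, 0.022, 1.35, -0.088], TCP at [0.188, -0.596, 0.405] pointing down, gripper open.
Joint ranges: [-2.6, 2.6], [-0.5, 2.12], [-1.47, 1.34], [0.16, 2.42], [-1.27, 4.41], [0.06, 2.06], [-2.6, 2.6]. Speed limits (rad/s): [2.22, 2.22, 2.79, 2.79, 3.14, 3.14, 3.14].

### API

Orientations are given as a unit quaternion [x, y, z, w].
In Python, from bench import r, eyes, job gives the robot as it stands. The module is installed in compiled form; this text tells all that it offers.
- The arm moves only by the shell command python3 -m inch 'ROWS' [OPENING] [FORCE]. ROWS is JSON, a list of rows, each a list of 6 numbers: the shift along the tool's x, y, z normalised to -1 to 1, where 1 is 4 cm, then the turn, a rotation vector about the tool's x, y, z normalised to -1 to 1, where 1 is 0.12 rad. In form: [[x, y, z, wx, wy, wz], ...]. A call has exactly 5 rows; each row shifts and turns the commanded pose from where the row before left it, along the tool's axes as they then stand; what a row does not reach is not made up. A row lasts 1/12 s, in which the tool goes at most 41.7 mm and 7.16 degrees, less where a joint would pass 70% of its speed; a pose out of reach is approached as far as the arm can. A call with a number of a shift or a turn outside -1 to 1 is refused whole. A call with a gripper value outside its range is refused whole. OPENING is the gripper command: -1 is shut, 1 is fully open, values between are in proportion, set as the call begins (- or left out, the last holds). The fingers move at their own pace and stop on an object; FORCE is the grip in N (left out, the last holds). Time passes only in rows, so rows that do not move let the fingers close, or fill a call up. It gives the time, the measured TCP pose, the force, the opening and the grip force at its end, in the units of the state.
- r.read_state(): the state, without advancing time (a new reading comes with each control period).
- eyes.camera(name): name is "side" or "top" or "wrist"; returns a dict with "pixels" (480x640x3 uint8, red, green, blue), "fx", "fy", "cx", "cy" (pixels), "extrinsics" (4x4, takes a point from camera to world coordinates). Camera axes: x right, y down, z forward; pixel columns grow to the right and rows downward; lengths in m; the calibration is good to about 2 mm. A picture is of the moment at which its call begins. There is no depth.
- job.close_job(): hands the job in; it is judged then, once.
The state is a dict: "time": time; "joint_positions": joint angles; "joint_vel": joint speeds; "joint_torque": joint torques, N m; "ee_pos": TCP position; "eef_rot": TCP orientation; "ft_force": force on the tool from outside, world axes, zero at the start; "torque": the same for the moment, N m; "width": finger opening in m; "grip_force": force on a finger pad.
Only numpy, scipy, OpenCV 4.12 (cv2) and the standard library are available. Lean on these libraries where they do the work, as an engineer would, in place of code of your own. Each camera call takes 0.05 s, during which the arm holds its last target. There are 200 camera calls.

### The job

Pull the tray of the low white slide loader out to its stop. Then squeeze the lock button in the grip of the telescoping stop arm that lies in the tray, draw the arm out along its scale until its pointer is in line with the ridge of the dark steel set mark, and finish while still holding it there, for its spring would pull it back; do not shift the set mark, and leave the other things on the bench where they are.

Things in the scene. Friction and masses are not known exactly. Their poses are not given: they have to be found in the camera images.
- loader_front (a point): Low white housing with one pull-out tray, 280 deep (x) x 360 wide (y) x 110 mm high, fixed to the bench; this point is the middle of the top front edge of the housing (not of the tray). Its front faces its own -x, roughly the robot; its yaw differs by up to 0.25 rad. All axes named here as x and y are this point's: the tray and everything in it keep them.
- tray (a joint): How far the tray is pulled out along the loader's -x: 0 closed, 0.150 m at its hard stop; starts nearly closed. It slides with about 2 N of friction and stays where it is left. Its front panel is 350 wide, 12 thick, from 12 to 98 mm above the bench; side and rear walls up to 45 mm, floor at 18 mm.
- tray_handle (a point): Middle of the tray's bar handle: a round steel bar 12 mm thick and 110 mm long along y, its centre line 42 mm in front of the front panel's outer face and 84 mm above the bench; it can be pinched from above.
- stop_arm (a joint): How far the telescoping stop arm is drawn out, along the loader's +y: 0 parked, at most 0.100 m. A steel rod 13 mm square slides out of a black tube 26 mm square. Parked, it is locked until the button is pressed 4 mm or more. A spring always pulls it back towards 0 with 3 to 4.5 N; the lock holds nowhere else. Once it is drawn out over 8 mm the button stays in by itself.
- grip_center (a point): Where to squeeze: centre of the black upright grip block at the rod's free end, 68 mm above the bench, half-way between the button's face and the block's opposite face. Block: 22 mm thick in x, 26 mm in y, from 24 to 92 mm above the bench; the button adds 8 mm on its +x side. Inside the loader until the tray is out; then 72 mm behind the front panel's inner face and 78 mm in front of the housing.
- lock_button (a joint): How far the lock button is pressed: 0 out, 0.0055 m fully in, along the loader's -x. Grey, 18 mm wide (y), 30 mm high, on the grip's +x side, its centre 68 mm above the bench. Spring: 2 N to start, 6 N fully in: squeeze the grip along x with 10 N or more. Beside the grip a lock rail (+x side, top at 34 mm) and the pointer (-x side) lie below: keep fingertips above 38 mm.
- pointer_tip (a point): Tip of the arm's steel pointer, which sticks out from the grip towards -x, 3 mm wide at the tip, 32.5 mm above the bench; it moves with the arm along y beside the white scale.
- set_mark (a joint): Place of the set mark along the scale: the stop_arm value, in m, at which the pointer is in line with it. Drawn between 0.035 and 0.090 m; it is clamped and must not be moved.
- mark_line (a point): Top of the 3 mm wide ridge of the set mark, at its end beside the pointer: a small dark steel rider clip (20 mm in x, 16 mm in y, top of the ridge 45 mm above the bench) on the white scale strip (ticks every 10 mm) that lies along y in the tray just behind the front panel.
- tube_rack: White rack with six blue-capped tubes, 70 x 100 x 92 mm, beside the tray's path on the +y side; to be left alone; origin at the centre of its underside.
- amber_bottle: Amber bottle, 60 mm across, 120 mm high, beside the tray's path on the -y side; to be left alone; origin at the centre of its underside.
- slide_box2: Red slide box, 80 x 100 x 35 mm, on the bench, in front of the loader on the -y side; to be left alone; origin at the centre of its underside.
- pen_cup: Clear cup, 70 mm across, 90 mm high, in front of the loader on the +y side; to be left alone; origin at the centre of its underside.
- dropper: Small dropper bottle, 32 mm across, 70 mm high, beside the tray's path on the +y side; to be left alone; origin at the centre of its underside.

How it is judged:
By the outcome, as a careful person would: the job done as asked, in the order asked, and still so for the second after the job is handed in, while the arm keeps its last pose, push and grip.
It also fails if it takes over 48 s, if anything falls off the work surface, if the arm or the gripper's body presses on something with over 40 N, if the wrist force passes 120 N, or if a joint passes its speed limit or range.

## Working session

There is one attempt and no reset: what is moved stays moved. The work goes in short steps, Python scripts to look and compute and a shell command to move; the robot and the scene stay as the last step left them, time stands still between calls to the robot, and variables do not carry over. Pictures are saved under pics/ and viewed, at most 10 in all, crops included, and the job is handed in when it is done.

```bash
mkdir -p pics; cat > h.py <<'E'
import numpy as np, cv2, json
from bench import r, eyes, job
from scipy.spatial.transform import Rotation as R
def snap(name,fn):
    c=eyes.camera(name); cv2.imwrite('pics/'+fn+'.png',c['pixels'][:,:,::-1])
    np.savez('pics/'+fn+'.npz',**{k:np.array(v) for k,v in c.items()}); return c
def ray(fn,u,v):
    c=np.load('pics/'+fn+'.npz'); E=c['extrinsics']
    d=E[:3,:3]@np.array([(u-c['cx'])/c['fx'],(v-c['cy'])/c['fy'],1]); return E[:3,3],d
def at(fn,u,v,z):
    o,d=ray(fn,u,v); return o+d*(z-o[2])/d[2]
def proj(fn,p):
    c=np.load('pics/'+fn+'.npz'); E=c['extrinsics']; q=E[:3,:3].T@(np.array(p)-E[:3,3])
    return c['fx']*q[0]/q[2]+c['cx'],c['fy']*q[1]/q[2]+c['cy']
E
python3 - <<'E'
from h import *
for n in('top','side'):
    c=snap(n,n+'0'); print(n,c['fx'],np.round(c['extrinsics'],3).tolist())
s=r.read_state(); print(s['time'],s['ee_pos'],s['eef_rot'],s['width'])
print(R.from_quat(s['eef_rot']).as_matrix().round(3).tolist())
E
```

```text
top 542.3073531000628 [[0.01, -0.987, 0.161, 0.385], [-1.0, -0.009, 0.008, 0.026], [-0.006, -0.161, -0.987, 1.327], [0.0, 0.0, 0.0, 1.0]]
side 560.7962812375318 [[-0.926, -0.172, 0.335, 0.176], [-0.376, 0.483, -0.791, 1.047], [-0.026, -0.858, -0.512, 0.768], [0.0, 0.0, 0.0, 1.0]]
0.1 [ 0.18754743 -0.59608651  0.40403723] [ 9.88407664e-01  1.51821898e-01 -1.17393094e-04 -6.22576715e-04] 0.08699215512991465
[[0.954, 0.3, -0.0], [0.3, -0.954, 0.001], [-0.0, -0.001, -1.0]]
```

View pics/top0.png

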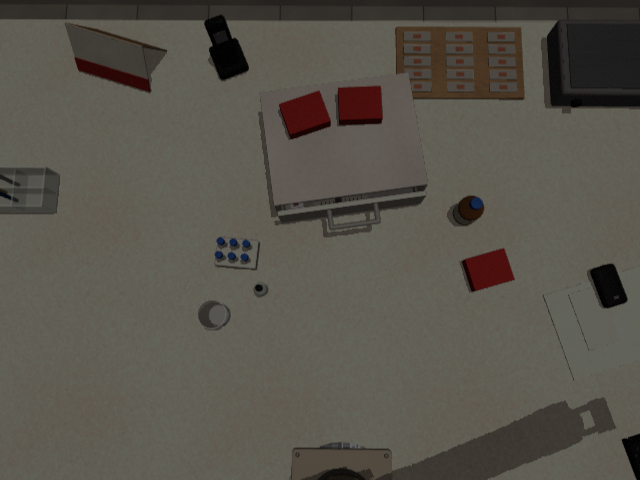

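View pics/side0.png

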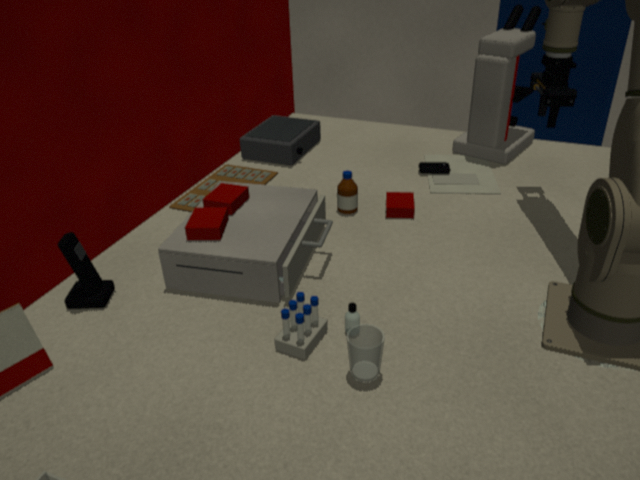

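The top view shows the loader at columns 262–425 and rows 75–215, with its handle bar at about (355,226). The side view agrees. I'll enlarge the front edge.

```bash
python3 - <<'E'
import cv2,numpy as np
i=cv2.imread('pics/top0.png')[170:240,260:435]
i=cv2.convertScaleAbs(cv2.resize(i,None,fx=4.5,fy=4.5,interpolation=cv2.INTER_CUBIC),alpha=1.5)
cv2.imwrite('pics/c0.png',i)
E
```

```text
(no output)
```

View pics/c0.png

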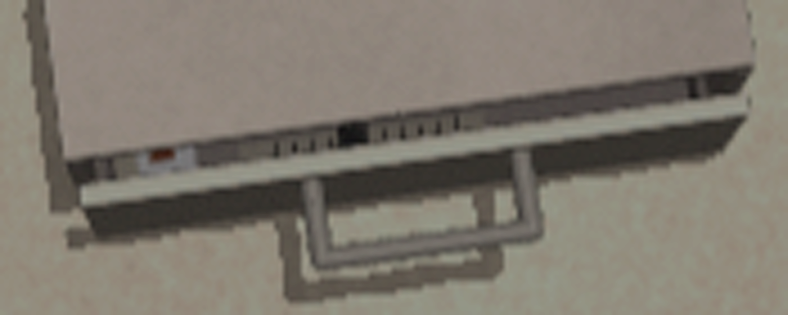

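The housing's top front edge runs from crop (67,160) to (752,66), and the bar from (318,258) to (536,232). The dark rider is at crop (352,132).

```bash
python3 - <<'E'
from h import *
f=lambda u,v,z: at('top0',260+u/4.5,170+v/4.5,z)
a,b=f(67,160,.11),f(752,66,.11); print('edge',a,b,np.linalg.norm(a-b)); 
h1,h2=f(318,257,.084),f(536,231,.084); print('handle',h1,h2,np.linalg.norm(h1-h2),(h1+h2)/2)
y=(a-b)/np.linalg.norm(a-b); yh=(h1-h2)/np.linalg.norm(h1-h2)
yaw=np.arctan2(-y[0],y[1]); print('yaw',yaw,np.arctan2(-yh[0],yh[1]))
x=np.array([np.cos(yaw),np.sin(yaw),0]); m=(a+b)/2
print('mid',m,'handle rel',((h1+h2)/2-m)@x,((h1+h2)/2-m)@y)
k=f(352,132,.045); print('mark rel',(k-m)@x,(k-m)@y)
s=r.read_state(); T=R.from_quat(s['eef_rot']).as_matrix()
print('tool yaw of y-axis',np.arctan2(T[1,1],T[0,1]))
for n,u,v,z in(('rack',236,262,0),('bottle',465,222,0),('box',489,270,.035),('cup',212,322,0),('drop',260,292,0)):
  p=at('top0',u,v,z); print(n,p,(p-m)@x,(p-m)@y)
E
```

```text
edge [0.66727883 0.15787917 0.11      ] [ 0.71982192 -0.19280885  0.11      ] 0.35460239881400446
handle [0.62296312 0.02917028 0.084     ] [ 0.63772121 -0.08382604  0.084     ] 0.11395600441545352 [ 0.63034216 -0.02732788  0.084     ]
yaw 0.14872229032599318 0.12987171812106554
mid [ 0.69355037 -0.01746484  0.11      ] handle rel -0.0639719226491205 -0.00038831297679119814
mark rel 0.009888835637574228 0.027873470368242392
tool yaw of y-axis -1.2659737356443115
rack [0.54936538 0.26205562 0.        ] -0.10117552308207926 0.29779944530494706
bottle [ 0.65506544 -0.30500435  0.        ] -0.08066617295279452 -0.2786629364789479
box [ 0.53150709 -0.34992139  0.035     ] -0.20951615170781301 -0.3047759302252029
cup [0.40237688 0.31479363 0.        ] -0.23872700688668333 0.37173526888080627
drop [0.47609114 0.20056311 0.        ] -0.18275253287540816 0.24784312755548052
```

```bash
cat >> h.py <<'E'
def plan(p,yaw,n):
    "rows from the measured pose to TCP p, tool down, tool y at angle yaw"
    s=r.read_state(); Q=R.from_quat(s['eef_rot']); y=np.array([np.cos(yaw),np.sin(yaw),0]); z=np.array([0,0,-1.])
    G=R.from_matrix(np.c_[np.cross(y,z),y,z]); w=(Q.inv()*G).as_rotvec()/n; d=(np.array(p)-s['ee_pos'])/n
    for k in range(n):
        print(np.round(np.r_[Q.inv().apply(d)/.04,w/.12],2).tolist()); Q=Q*R.from_rotvec(w)
    print(s['time'],s['ee_pos'],s['ft_force'],s['width'],s['grip_force'])
E
python3 -c "
from h import *
plan([.630,-.027,.330],.145,25)"
```

```text
[0.59, -0.41, 0.07, -0.0, -0.0, -0.47]
[0.62, -0.38, 0.07, -0.0, -0.0, -0.47]
[0.64, -0.34, 0.07, -0.0, -0.0, -0.47]
[0.65, -0.3, 0.07, -0.0, -0.0, -0.47]
[0.67, -0.27, 0.07, -0.0, -0.0, -0.47]
[0.68, -0.23, 0.07, -0.0, -0.0, -0.47]
[0.7, -0.19, 0.07, -0.0, -0.0, -0.47]
[0.7, -0.15, 0.07, -0.0, -0.0, -0.47]
[0.71, -0.11, 0.07, -0.0, -0.0, -0.47]
[0.72, -0.07, 0.07, -0.0, -0.0, -0.47]
[0.72, -0.03, 0.07, -0.0, -0.0, -0.47]
[0.72, 0.01, 0.07, -0.0, -0.0, -0.47]
[0.72, 0.05, 0.07, -0.0, -0.0, -0.47]
[0.71, 0.09, 0.07, -0.0, -0.0, -0.47]
[0.71, 0.13, 0.07, -0.0, -0.0, -0.47]
[0.7, 0.17, 0.07, -0.0, -0.0, -0.47]
[0.69, 0.21, 0.07, -0.0, -0.0, -0.47]
[0.68, 0.25, 0.07, -0.0, -0.0, -0.47]
[0.66, 0.29, 0.07, -0.0, -0.0, -0.47]
[0.64, 0.32, 0.07, -0.0, -0.0, -0.47]
[0.62, 0.36, 0.07, -0.0, -0.0, -0.47]
[0.6, 0.4, 0.07, -0.0, -0.0, -0.47]
[0.58, 0.43, 0.07, -0.0, -0.0, -0.47]
[0.55, 0.46, 0.07, -0.0, -0.0, -0.47]
[0.53, 0.49, 0.07, -0.0, -0.0, -0.47]
0.1 [ 0.18754743 -0.59608651  0.40403723] [-0.25942948 -0.08560349  0.35162693] 0.08699215512991465 0.0
```

```bash
python3 -m inch '[[0.59,-0.41,0.07,0,0,-0.47],[0.62,-0.38,0.07,0,0,-0.47],[0.64,-0.34,0.07,0,0,-0.47],[0.65,-0.3,0.07,0,0,-0.47],[0.67,-0.27,0.07,0,0,-0.47]]' -0.22 20
python3 -m inch '[[0.68,-0.23,0.07,0,0,-0.47],[0.7,-0.19,0.07,0,0,-0.47],[0.7,-0.15,0.07,0,0,-0.47],[0.71,-0.11,0.07,0,0,-0.47],[0.72,-0.07,0.07,0,0,-0.47]]'
python3 -m inch '[[0.72,-0.03,0.07,0,0,-0.47],[0.72,0.01,0.07,0,0,-0.47],[0.72,0.05,0.07,0,0,-0.47],[0.71,0.09,0.07,0,0,-0.47],[0.71,0.13,0.07,0,0,-0.47]]'
python3 -c "
from h import *
plan([.630,-.027,.330],.145,10)"
```

```text
time: 0.52
ee_pos: [0.2768, -0.481, 0.3903]
eef_rot: [0.957, 0.291, -0.0, -0.0]
ft_force: [0.5, 0.1, 0.2]
width: 0.0615
grip_force: 0.0
time: 0.93
ee_pos: [0.3651, -0.3672, 0.3764]
eef_rot: [0.907, 0.422, -0.0, -0.0]
ft_force: [0.3, -0.7, 0.5]
width: 0.0357
grip_force: 0.0
time: 1.35
ee_pos: [0.4533, -0.2534, 0.3624]
eef_rot: [0.838, 0.545, -0.0, -0.0]
ft_force: [0.5, -0.1, 0.1]
width: 0.0337
grip_force: 0.0
[0.7, 0.17, 0.08, -0.0, 0.0, -0.47]
[0.69, 0.21, 0.08, -0.0, 0.0, -0.47]
[0.67, 0.25, 0.08, -0.0, 0.0, -0.47]
[0.66, 0.29, 0.08, -0.0, 0.0, -0.47]
[0.64, 0.33, 0.08, -0.0, 0.0, -0.47]
[0.62, 0.36, 0.08, -0.0, 0.0, -0.47]
[0.6, 0.4, 0.08, -0.0, 0.0, -0.47]
[0.58, 0.43, 0.08, -0.0, 0.0, -0.47]
[0.55, 0.46, 0.08, -0.0, 0.0, -0.47]
[0.52, 0.49, 0.08, -0.0, 0.0, -0.47]
1.35 [ 0.4532687  -0.2534082   0.36241823] [ 0.47397011 -0.11380227  0.08477225] 0.03374750038661079 0.0
```

Tracking is excellent, so I'll continue and check with the wrist camera.

```bash
python3 -m inch '[[0.7,0.17,0.08,0,0,-0.47],[0.69,0.21,0.08,0,0,-0.47],[0.67,0.25,0.08,0,0,-0.47],[0.66,0.29,0.08,0,0,-0.47],[0.64,0.33,0.08,0,0,-0.47]]' >/dev/null
python3 -m inch '[[0.62,0.36,0.08,0,0,-0.47],[0.6,0.4,0.08,0,0,-0.47],[0.58,0.43,0.08,0,0,-0.47],[0.55,0.46,0.08,0,0,-0.47],[0.52,0.49,0.08,0,0,-0.47]]'
python3 -m inch '[[0,0,0,0,0,0],[0,0,0,0,0,0],[0,0,0,0,0,0],[0,0,0,0,0,0],[0,0,0,0,0,0]]'
python3 - <<'E'
from h import *
c=snap('wrist','w1'); print(proj('w1',[.630,-.027,.084]))
i=cv2.imread('pics/w1.png'); cv2.imwrite('pics/w1b.png',cv2.convertScaleAbs(i,alpha=1.5))
E
```

```text
time: 2.18
ee_pos: [0.6307, -0.0273, 0.3301]
eef_rot: [0.653, 0.757, -0.0, -0.0]
ft_force: [1.3, -0.2, -0.3]
width: 0.0335
grip_force: 0.0
time: 2.6
ee_pos: [0.6298, -0.0297, 0.3309]
eef_rot: [0.655, 0.755, -0.0, 0.0]
ft_force: [1.2, 0.5, 0.7]
width: 0.0341
grip_force: 0.0
(np.float64(327.20511889058633), np.float64(250.51234639576583))
```

View pics/w1b.png

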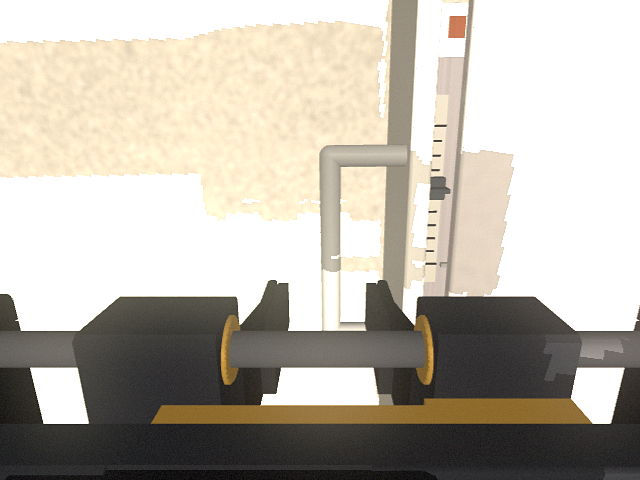

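The wrist view shows the bar at column 331 against the predicted 327, about 2.5 mm further in +x. It runs parallel to the image's vertical, so the yaw is good. The rider ridge is near (440,188) and the pointer near (443,264). I'll descend with that shift.

```bash
python3 -c "
from h import *
s=r.read_state();T=R.from_quat(s['eef_rot']).as_matrix();print(np.arctan2(T[1,1],T[0,1]))
plan([.6325,-.028,.250],.145,5)"
```

```text
0.14204706931060904
[0.01, 0.01, 0.4, 0.0, 0.0, -0.0]
[0.01, 0.01, 0.4, 0.0, 0.0, -0.0]
[0.01, 0.01, 0.4, 0.0, 0.0, -0.0]
[0.01, 0.01, 0.4, 0.0, 0.0, -0.0]
[0.01, 0.01, 0.4, 0.0, 0.0, -0.0]
2.65 [ 0.62984072 -0.02952752  0.33098952] [ 0.27142926 -0.38591538  1.1450108 ] 0.03380865311853742 0.0
```

```bash
python3 -m inch '[[0.01,0.01,0.4,0,0,0],[0.01,0.01,0.4,0,0,0],[0.01,0.02,0.4,0,0,0],[0.01,0.02,0.4,0,0,0],[0,0,0.4,0,0,0]]'
python3 -m inch '[[0,0,0,0,0,0],[0,0,0,0,0,0],[0,0,0,0,0,0],[0,0,0,0,0,0],[0,0,0,0,0,0]]' -1 25
python3 -m inch '[[0,0,0,0,0,0],[0,0,0,0,0,0],[0,0,0,0,0,0],[0,0,0,0,0,0],[0,0,0,0,0,0]]'
```

```text
time: 3.07
ee_pos: [0.6321, -0.0271, 0.2503]
eef_rot: [0.655, 0.756, 0.0, 0.0]
ft_force: [0.5, 0.8, -0.0]
width: 0.0341
grip_force: 0.0
time: 3.48
ee_pos: [0.6325, -0.0265, 0.2521]
eef_rot: [0.655, 0.756, 0.0, 0.001]
ft_force: [-1.8, -0.8, 3.7]
width: 0.011
grip_force: 25.0
time: 3.9
ee_pos: [0.6326, -0.0265, 0.252]
eef_rot: [0.654, 0.756, 0.0, 0.001]
ft_force: [-2.6, -0.7, 6.3]
width: 0.0112
grip_force: 25.0
```

Bar gripped at 11 mm. Pulling.

```bash
python3 -m inch '[[0,-0.15,0,0,0,0],[0,-0.3,0,0,0,0],[0,-0.4,0,0,0,0],[0,-0.4,0,0,0,0],[0,-0.4,0,0,0,0]]'
python3 -m inch '[[0,-0.4,0,0,0,0],[0,-0.4,0,0,0,0],[0,-0.3,0,0,0,0],[0,-0.2,0,0,0,0],[0,-0.2,0,0,0,0]]'
python3 -m inch '[[0,-0.1,0,0,0,0],[0,-0.1,0,0,0,0],[0,-0.05,0,0,0,0],[0,-0.05,0,0,0,0],[0,0,0,0,0,0]]'
```

```text
time: 4.32
ee_pos: [0.567, -0.0363, 0.252]
eef_rot: [0.655, 0.756, 0.001, 0.002]
ft_force: [3.3, -1.3, 6.1]
width: 0.0112
grip_force: 25.0
time: 4.73
ee_pos: [0.5076, -0.0451, 0.2519]
eef_rot: [0.655, 0.756, 0.001, 0.002]
ft_force: [3.7, -2.9, 7.6]
width: 0.0108
grip_force: 25.0
time: 5.15
ee_pos: [0.496, -0.0469, 0.2519]
eef_rot: [0.655, 0.756, 0.0, 0.002]
ft_force: [-0.7, -3.6, 9.1]
width: 0.011
grip_force: 25.0
```

```bash
python3 -m inch '[[0,-0.05,0,0,0,0],[0,-0.05,0,0,0,0],[0,-0.05,0,0,0,0],[0,-0.05,0,0,0,0],[0,0,0,0,0,0]]'
python3 -m inch '[[0,-0.05,0,0,0,0],[0,-0.05,0,0,0,0],[0,-0.05,0,0,0,0],[0,0,0,0,0,0],[0,0,0,0,0,0]]'
```

```text
time: 5.57
ee_pos: [0.4912, -0.0477, 0.2522]
eef_rot: [0.654, 0.756, 0.005, 0.005]
ft_force: [31.0, -1.3, -21.5]
width: 0.0109
grip_force: 25.0
time: 5.98
ee_pos: [0.488, -0.0478, 0.2532]
eef_rot: [0.654, 0.756, 0.009, 0.008]
ft_force: [51.7, 0.4, -34.9]
width: 0.0138
grip_force: 25.0
```

The hard stop is reached, with the force rising to 52 N. I'll ease off, open a little, and rise.

```bash
python3 -m inch '[[0,0.1,0,0,0,0],[0,0.06,0,0,0,0],[0,0,0,0,0,0],[0,0,0,0,0,0],[0,0,0,0,0,0]]'
python3 -m inch '[[0,0,0,0,0,0],[0,0,0,0,0,0],[0,0,0,0,0,0],[0,0,0,0,0,0],[0,0,0,0,0,0]]' -0.25
python3 -m inch '[[0,0,-0.3,0,0,0],[0,0,-0.5,0,0,0],[0,0,-0.8,0,0,0],[0,0,-0.8,0,0,0],[0,0,-0.8,0,0,0]]'
python3 -m inch '[[0,0,-0.8,0,0,0],[0,0,-0.3,0,0,0],[0,0,0,0,0,0],[0,0,0,0,0,0],[0,0,0,0,0,0]]' 0.6
python3 - <<'E'
from h import *
snap('top','top2'); c=snap('wrist','w2')
i=cv2.imread('pics/top2.png')[170:330,250:440]
cv2.imwrite('pics/c2.png',cv2.convertScaleAbs(cv2.resize(i,None,fx=3.7,fy=3.7,interpolation=cv2.INTER_CUBIC),alpha=1.3))
E
```

```text
time: 6.4
ee_pos: [0.4915, -0.0472, 0.2531]
eef_rot: [0.654, 0.756, 0.004, 0.005]
ft_force: [20.9, -0.2, -2.6]
width: 0.0112
grip_force: 25.0
time: 6.82
ee_pos: [0.4876, -0.0472, 0.2503]
eef_rot: [0.654, 0.756, -0.0, -0.001]
ft_force: [-0.6, -0.6, -0.7]
width: 0.0308
grip_force: 0.0
time: 7.23
ee_pos: [0.4876, -0.0469, 0.3808]
eef_rot: [0.654, 0.756, -0.0, -0.0]
ft_force: [1.1, 0.6, 0.8]
width: 0.0328
grip_force: 0.0
time: 7.65
ee_pos: [0.4878, -0.0473, 0.4218]
eef_rot: [0.654, 0.756, -0.0, -0.001]
ft_force: [0.3, 0.0, -0.5]
width: 0.0585
grip_force: 0.0
```

View pics/w2.png

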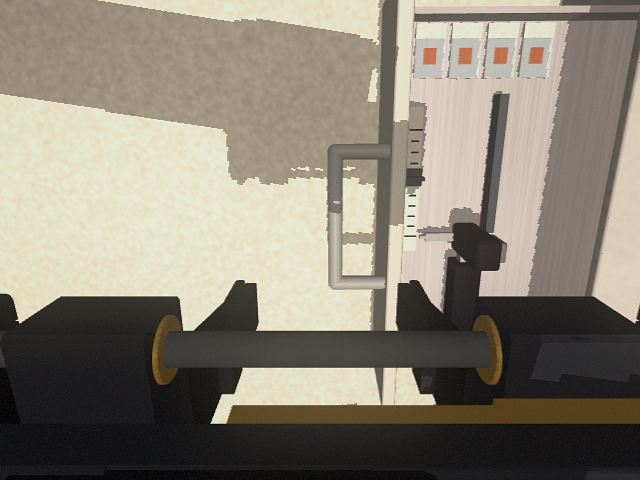

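View pics/c2.png

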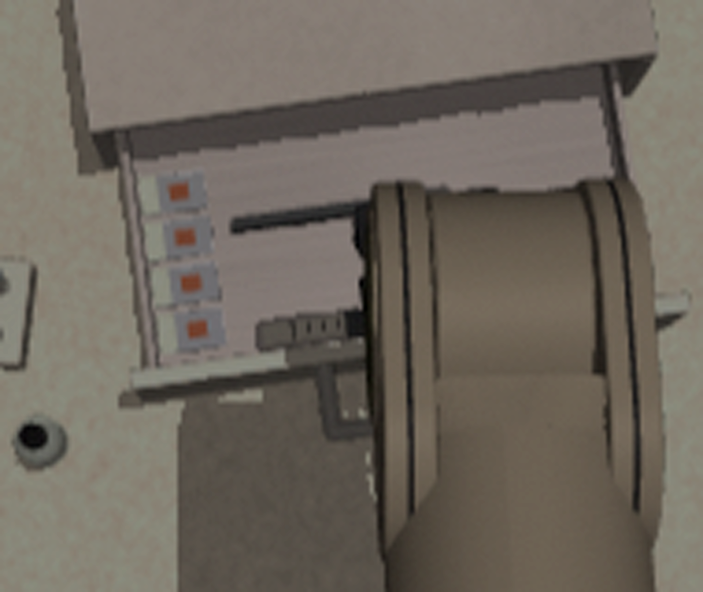

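The tray is out and the grip, pointer and rider are all visible. In the wrist view the pointer tip is near (420,236), the rider near (413,177), and the grip block at (452–505, 222–270). I'll enlarge that area.

```bash
python3 - <<'E'
import cv2
i=cv2.imread('pics/w2.png')[155:280,385:520]
i=cv2.resize(i,None,fx=4.8,fy=4.8,interpolation=cv2.INTER_CUBIC)
cv2.imwrite('pics/c3.png',cv2.convertScaleAbs(i,alpha=1.2,beta=25))
E
```

```text
(no output)
```

View pics/c3.png

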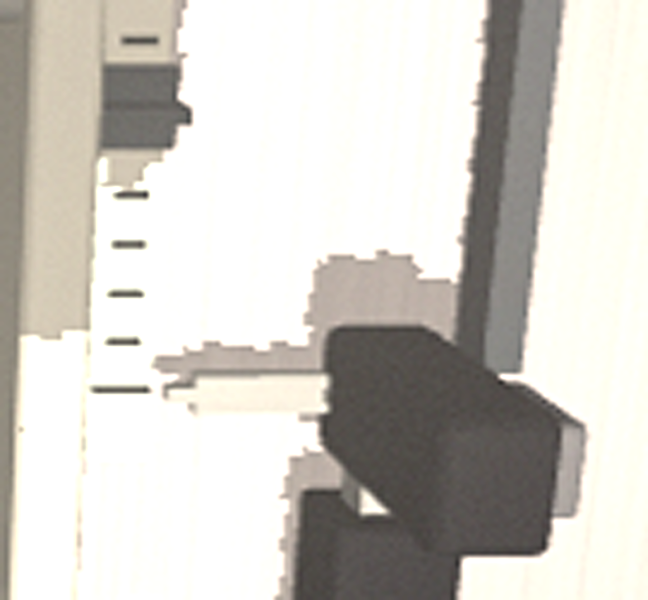

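```bash
python3 - <<'E'
from h import *
f=lambda u,v,z: at('w2',385+u/4.8,155+v/4.8,z)
g=f(495,490,.092); p=f(168,391,.0325); m=f(187,113,.045); t0=f(120,389,.03)
s=r.read_state();T=R.from_quat(s['eef_rot']).as_matrix();print('yaw',np.arctan2(T[1,1],T[0,1]))
pa=f(440,428,.098*0+.092); pb=f(430,550,.092);print(np.linalg.norm(pa-pb),np.linalg.norm(f(440,428,.092)-f(560,428,.092)))
h=at('w2',335,160,.084);h2=at('w2',335,280,.084); print('bar',h,h2,np.arctan2(-(h-h2)[0],(h-h2)[1]))
for yaw in(.142,.149,.135):
  x=np.array([np.cos(yaw),np.sin(yaw),0]);y=np.array([-x[1],x[0],0])
  print(yaw,'grip',g+.004*x,'mark-ptr',(m-p)@y,(m-t0)@y,'grip-ptr y',(g-p)@y,'grip from ptr x',(g-p)@x)
  M=np.array([.69355,-.01746,.11]); print((g+.004*x-M)@x,(g-M)@y)
G=g+.004*np.array([np.cos(.142),np.sin(.142),0]);G[2]=.30
plan(G,.142,5)
E
```

```text
yaw 0.14411328611769522
0.02209024101326182 0.02032377532857205
bar [0.48686354 0.00117715 0.084     ] [ 0.50197565 -0.0992341   0.084     ] 0.1493809892186057
0.142 grip [ 0.62680829 -0.05725518  0.092     ] mark-ptr 0.057532491094428366 0.057856930185731216 grip-ptr y -0.0002946082196048107 grip from ptr x 0.042780101848626746
-0.07170189265865975 -0.029949131282418634
0.149 grip [ 0.62680423 -0.05722747  0.092     ] mark-ptr 0.05755304261518972 0.057813546086406584 grip-ptr y -0.0005940592690834596 grip from ptr x 0.04277699149971574
-0.07190968017675198 -0.029418488610702013
0.135 grip [ 0.62681216 -0.05728291  0.092     ] mark-ptr 0.057509120493114664 0.05789747930705294 grip-ptr y 4.85726561765293e-06 grip from ptr x 0.042781115981106746
-0.07149039576297377 -0.030478306452694726
[-0.15, 0.68, 0.61, -0.0, -0.0, 0.0]
[-0.15, 0.68, 0.61, -0.0, -0.0, 0.0]
[-0.15, 0.68, 0.61, -0.0, -0.0, 0.0]
[-0.15, 0.68, 0.61, -0.0, -0.0, 0.0]
[-0.15, 0.68, 0.61, -0.0, -0.0, 0.0]
7.75 [ 0.48783541 -0.04736232  0.42149201] [ 0.59455429 -0.34143565 -0.05982603] 0.0649183827181523 0.0
```

```bash
python3 -m inch '[[-0.15,0.67,0.43,0,0,0],[-0.15,0.67,0.43,0,0,0],[-0.15,0.67,0.43,0,0,0],[-0.15,0.67,0.43,0,0,0],[-0.15,0.67,0.43,0,0,0]]' 0.5
python3 -m inch '[[0,0,0,0,0,0],[0,0,0,0,0,0],[0,0,0,0,0,0],[0,0,0,0,0,0],[0,0,0,0,0,0]]'
python3 - <<'E'
from h import *
snap('wrist','w3')
print(proj('w3',[.6268-.004,-.05725,.092]),proj('w3',[.6228-.004,-.0578,.092]))
i=cv2.imread('pics/w3.png')[80:400,200:600]
cv2.imwrite('pics/c4.png',cv2.convertScaleAbs(cv2.resize(i,None,fx=1.85,fy=1.85,interpolation=cv2.INTER_CUBIC),alpha=1.2,beta=25))
E
```

```text
time: 8.17
ee_pos: [0.6261, -0.0579, 0.3343]
eef_rot: [0.654, 0.756, -0.001, -0.001]
ft_force: [0.3, 0.9, 1.3]
width: 0.0654
grip_force: 0.0
time: 8.58
ee_pos: [0.6246, -0.0576, 0.338]
eef_rot: [0.654, 0.756, 0.0, 0.001]
ft_force: [0.2, -0.3, -0.1]
width: 0.0653
grip_force: 0.0
(np.float64(322.7579926816633), np.float64(254.031849078037)) (np.float64(316.02460004654677), np.float64(253.9899075627509))
```

View pics/c4.png

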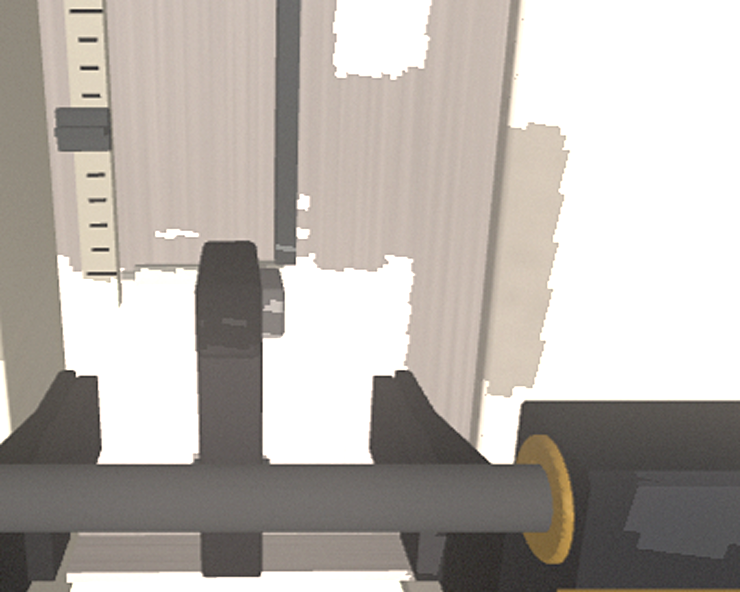

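The block's top face centre is at crop (230,313), the button's outer edge at column 284, the ridge at (108,130) and the zero tick at row 273. I'll shift a few mm in +x and +y, descend and squeeze.

```bash
python3 - <<'E'
from h import *
f=lambda u,v,z: at('w3',200+u/1.85,80+v/1.85,z)
yaw=.145;y=np.array([-np.sin(yaw),np.cos(yaw),0])
m=f(108,130,.045)
for z in(.025,.03,.0325): print((m-f(110,272,z))@y, [round(float((f(97,v,z)-f(100,273,z))@y)*1e3,1) for v in(250,225,200,175,96,68,40,11)])
g=f(230,313,.092);print('grip',g,'mark-grip',(m-g)@y)
plan([.6275,-.0548,.234],.145,5)
E
```

```text
0.05863911451879268 [9.7, 20.1, 30.2, 40.2, 70.4, 80.7, 90.8, 101.1]
0.057308230709793045 [9.5, 19.7, 29.7, 39.5, 69.2, 79.4, 89.3, 99.3]
0.05664278880529326 [9.5, 19.6, 29.5, 39.2, 68.6, 78.7, 88.5, 98.5]
grip [ 0.62329811 -0.05409232  0.092     ] mark-grip 0.05456887974534632
[0.01, 0.02, 0.52, 0.0, 0.0, -0.0]
[0.01, 0.02, 0.52, 0.0, 0.0, -0.0]
[0.01, 0.02, 0.52, 0.0, 0.0, -0.0]
[0.01, 0.02, 0.52, 0.0, 0.0, -0.0]
[0.01, 0.02, 0.52, 0.0, 0.0, -0.0]
8.6333 [ 0.62465463 -0.0577271   0.33799187] [ 0.39942581 -0.44680145 -0.3984193 ] 0.06544617441879941 0.0
```

```bash
python3 -m inch '[[0.02,0.02,0.52,0,0,0],[0.02,0.02,0.52,0,0,0],[0.01,0.02,0.52,0,0,0],[0.01,0.02,0.52,0,0,0],[0.01,0.02,0.52,0,0,0]]'
python3 -m inch '[[0,0,0,0,0,0],[0,0,0,0,0,0],[0,0,0,0,0,0],[0,0,0,0,0,0],[0,0,0,0,0,0]]' -1 25
python3 -m inch '[[0,0,0,0,0,0],[0,0,0,0,0,0],[0,0,0,0,0,0],[0,0,0,0,0,0],[0,0,0,0,0,0]]'
```

```text
time: 9.05
ee_pos: [0.6284, -0.0546, 0.2328]
eef_rot: [0.655, 0.756, 0.0, 0.001]
ft_force: [-0.0, -0.1, 0.4]
width: 0.0651
grip_force: 0.0
time: 9.47
ee_pos: [0.6291, -0.0545, 0.2344]
eef_rot: [0.654, 0.756, 0.001, 0.001]
ft_force: [0.4, 1.1, -1.2]
width: 0.0398
grip_force: 0.0
time: 9.88
ee_pos: [0.6289, -0.0545, 0.2335]
eef_rot: [0.654, 0.756, 0.0, 0.001]
ft_force: [-2.1, -0.6, 6.7]
width: 0.0244
grip_force: 25.0
```

Width is 24.4 mm, so the button is fully pressed. I'll draw about 50 mm and look.

```bash
python3 -m inch '[[0.1,0,0,0,0,0],[0.2,0,0,0,0,0],[0.2,0,0,0,0,0],[0.2,0,0,0,0,0],[0.2,0,0,0,0,0]]'
python3 -m inch '[[0.15,0,0,0,0,0],[0.1,0,0,0,0,0],[0.1,0,0,0,0,0],[0,0,0,0,0,0],[0,0,0,0,0,0]]'
python3 - <<'E'
from h import *
for n in('wrist','top','side'): snap(n,n+'5')
s=r.read_state(); print(s['ee_pos'],s['eef_rot'],s['ft_force'])
m=[.6,-.0,.04]
for n in('wrist5','top5','side5'): print(n,proj(n,[.566,0.0,.04]))
E
python3 - <<'E'
import cv2,numpy as np
w=cv2.convertScaleAbs(cv2.imread('pics/wrist5.png')[60:380,60:420],alpha=1.2,beta=25)
w=cv2.resize(w,(540,480))
s=cv2.imread('pics/side5.png')[180:300,250:350]; s=cv2.resize(s,(250,300),interpolation=cv2.INTER_CUBIC)
o=np.zeros((480,800,3),np.uint8); o[:,:540]=w; o[:300,550:]=s; cv2.imwrite('pics/c5.png',o)
E
```

```text
time: 10.3
ee_pos: [0.6238, -0.0198, 0.2335]
eef_rot: [0.655, 0.756, -0.0, 0.001]
ft_force: [-0.8, -5.2, 6.8]
width: 0.0239
grip_force: 25.0
time: 10.72
ee_pos: [0.6218, -0.0055, 0.2335]
eef_rot: [0.655, 0.756, -0.0, 0.001]
ft_force: [-1.9, -4.8, 6.6]
width: 0.0241
grip_force: 25.0
[ 0.62184859 -0.00581013  0.23353796] [ 6.54686038e-01  7.55900295e-01 -1.67519614e-04  9.52420047e-04] [-1.04769879 -3.73393943  7.00624254]
wrist5 (np.float64(208.28372947171374), np.float64(264.21814078823655))
top5 (np.float64(342.6311710335876), np.float64(254.0464660469248))
side5 (np.float64(347.2155500728905), np.float64(258.9650796919493))
```

View pics/c5.png

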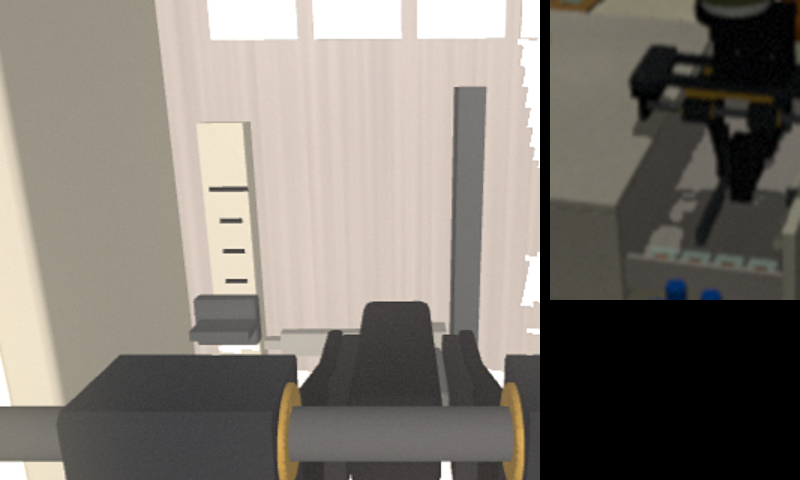

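The scale's long tick (100) is at row 188, the rider's ridge is around row 325 and the pointer tip about (267,342). A few mm remain. I'll compute that, move, and use the last picture as a check.

```bash
python3 - <<'E'
from h import *
f=lambda u,v,z: at('wrist5',60+u/1.5,60+v/1.5,z)
yaw=.145;y=np.array([-np.sin(yaw),np.cos(yaw),0])
t=f(228,188,.0275)
print([round(float((t-f(u,v,.0275))@y)*1e3,1) for u,v in((231,220),(234,250),(236,281))])
p=f(267,341,.0325); print('ptr scale',.1-(t-p)@y, 'mark scale',[.1-(t-f(255,v,.045))@y for v in(318,324,330)])
E
```

```text
[10.2, 20.1, 30.6]
ptr scale 0.05032511205981461 mark scale [np.float64(0.06331386777836717), np.float64(0.06136693272957158), np.float64(0.05940797041468278)]
```

```bash
python3 -m inch '[[0.06,0,0,0,0,0],[0.05,0,0,0,0,0],[0.05,0,0,0,0,0],[0.03,0,0,0,0,0],[0,0,0,0,0,0]]'
python3 -m inch '[[0,0,0,0,0,0],[0,0,0,0,0,0],[0,0,0,0,0,0],[0,0,0,0,0,0],[0,0,0,0,0,0]]'
python3 - <<'E'
from h import *
yaw=.145
snap('wrist','w6'); s=r.read_state(); d=s['ee_pos']-np.array([.6289,-.0545,.2335]); print('drawn',d@[-np.sin(yaw),np.cos(yaw),0],d,s['ft_force'])
a=cv2.imread('pics/wrist5.png')[180:310,170:290]; b=cv2.imread('pics/w6.png')[180:310,170:290]
o=np.hstack([cv2.resize(i,(396,429+0),interpolation=cv2.INTER_CUBIC) for i in(a,b)])
cv2.imwrite('pics/c6.png',cv2.convertScaleAbs(o,alpha=1.2,beta=25))
E
```

```text
time: 11.28
ee_pos: [0.6207, 0.0018, 0.2335]
eef_rot: [0.655, 0.756, -0.0, 0.001]
ft_force: [-1.2, -3.9, 5.0]
width: 0.0241
grip_force: 25.0
time: 11.7
ee_pos: [0.6208, 0.0016, 0.2335]
eef_rot: [0.655, 0.756, -0.0, 0.001]
ft_force: [-0.9, -3.6, 6.2]
width: 0.0242
grip_force: 25.0
drawn 0.05672871356570045 [-8.13799172e-03  5.61419947e-02  2.49203599e-05] [-1.45526665 -3.94675823  5.68493075]
```

View pics/c6.png

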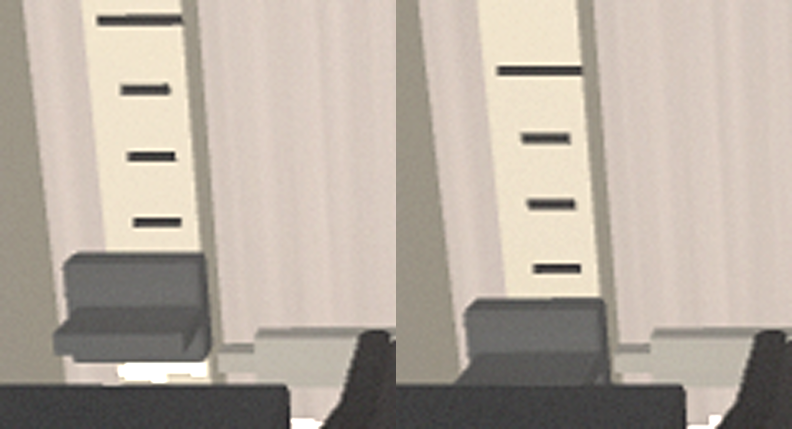

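Left (earlier pose): the ridge top is near row 345, the pointer tip at row 349, and the rider's far lower edge at row 253. Right (now): the pointer tip is at row 349 and the rider is partly hidden. I'll check numerically from several views, including the rider's base edges (±8 mm from the ridge).

```bash
python3 - <<'E'
from h import *
yaw=.145;y=np.array([-np.sin(yaw),np.cos(yaw),0]);Y=lambda fn,u,v,z:float(at(fn,u,v,z)@y)*1e3
zt=.0275
W5=lambda u,v,z:Y('wrist5',170+u/3.3,180+v/3.3,z); W3=lambda u,v,z:Y('w3',200+u/1.85,80+v/1.85,z); W2=lambda u,v,z:Y('w2',385+u/4.8,155+v/4.8,z)
W6=lambda u,v,z:Y('w6',170+u/3.3,180+v/3.3,z)
t=W5(140,20,zt); print('w5: ridge',100+W5(190,345,.045)-t,'far edge-8',92+W5(140,253,zt)-t,'near edge+8',108+W5(195,360,zt)-t,'ptr',100+W5(235,349,.0325)-t)
t=W6(540-396,70,zt); print('w6: far-8',92+W6(140,297,zt)-t,'ptr',100+W6(235,349,.0325)-t)
t=W3(100,273,zt); print('w3: near+8',8+W3(85,151,zt)-t,'ridge',W3(108,130,.045)-t,W3(108,126,.045)-t,'ptr',W3(125,270,.0325)-t)
t=W2(120,389,zt); print('w2: near+8',8+W2(140,149,zt)-t,'ridge',W2(187,113,.045)-t,W2(187,104,.045)-t,'ptr',W2(168,391,.0325)-t)
for n,c,r0,r1 in(('w3',242,130,168),('w3',252,130,168),('w3',258,130,168),('w2',410,160,195),('w2',418,160,195),('w2',422,160,195),('wrist5',205,250,296),('wrist5',225,250,296),('wrist5',231,250,296),('wrist5',240,270,296),('w6',240-0,270,296)):
    print(n,c,r0,cv2.imread('pics/'+n+'.png',0)[r0:r1,c].tolist())
E
```

```text
w5: ridge 57.512405614977006 far edge-8 56.93946834391023 near edge+8 55.53131017564963 ptr 51.50478254175075
w6: far-8 57.115520600358764 ptr 58.720740534167106
w3: near+8 57.15780952587785 ridge 58.38901891440068 59.80790872555487 ptr 2.565129142956323
w2: near+8 57.075929988097826 ridge 58.561245664698106 60.232772732939196 ptr 1.0196015202374724
w3 242 130 [158, 158, 158, 157, 155, 156, 158, 162, 68, 61, 68, 66, 66, 68, 66, 69, 65, 68, 55, 63, 66, 67, 67, 67, 66, 68, 67, 68, 68, 68, 67, 58, 162, 157, 156, 156, 155, 157]
w3 252 130 [125, 23, 63, 166, 158, 157, 158, 161, 72, 61, 67, 66, 65, 65, 70, 66, 67, 69, 56, 64, 69, 67, 65, 65, 67, 65, 67, 71, 70, 67, 66, 78, 163, 159, 154, 158, 157, 155]
w3 258 130 [99, 106, 106, 107, 105, 110, 111, 112, 69, 44, 48, 49, 48, 50, 53, 48, 53, 55, 47, 48, 48, 48, 54, 64, 65, 64, 65, 67, 66, 65, 65, 102, 165, 159, 158, 159, 158, 159]
w2 410 160 [147, 148, 123, 88, 126, 150, 149, 149, 96, 65, 69, 70, 70, 71, 71, 69, 62, 64, 68, 73, 72, 73, 71, 73, 72, 72, 126, 150, 144, 145, 147, 146, 144, 145, 178]
w2 418 160 [146, 149, 142, 135, 143, 149, 147, 1
[... 521 characters left out ...]
25 250 [171, 169, 169, 168, 169, 172, 107, 51, 54, 63, 70, 69, 71, 70, 69, 70, 73, 73, 71, 74, 69, 68, 65, 55, 56, 54, 54, 54, 54, 54, 48, 57, 57, 60, 60, 60, 60, 68, 68, 74, 253, 249, 251, 161, 168, 173]
wrist5 231 250 [101, 106, 105, 110, 109, 113, 84, 49, 50, 50, 49, 49, 51, 49, 48, 50, 49, 51, 48, 50, 50, 52, 49, 50, 48, 50, 50, 50, 51, 56, 55, 59, 62, 62, 66, 64, 66, 64, 57, 111, 254, 252, 251, 253, 162, 173]
wrist5 240 270 [143, 145, 144, 145, 145, 143, 147, 146, 144, 145, 144, 145, 144, 146, 97, 96, 96, 128, 134, 136, 130, 130, 131, 145, 146, 150]
w6 240 270 [144, 144, 144, 143, 143, 144, 143, 143, 144, 143, 143, 145, 144, 144, 105, 95, 95, 125, 133, 133, 132, 134, 131, 147, 144, 148]
```

The pointer's top face centre (raw row 290) gives 56.6, matching the measured draw of 56.7. The ridge estimates are 58.0–58.3 directly and 57.1 from the base edges. I'll aim for about 57.7–57.8, which is +1 mm.

```bash
python3 -m inch '[[0.015,0,0,0,0,0],[0.012,0,0,0,0,0],[0,0,0,0,0,0],[0,0,0,0,0,0],[0,0,0,0,0,0]]' >/dev/null
python3 -m inch '[[0,0,0,0,0,0],[0,0,0,0,0,0],[0,0,0,0,0,0],[0,0,0,0,0,0],[0,0,0,0,0,0]]'
python3 - <<'E'
from h import *
yaw=.145
snap('wrist','w7'); s=r.read_state(); d=s['ee_pos']-np.array([.6289,-.0545,.2335]); print('drawn',d@[-np.sin(yaw),np.cos(yaw),0],s['ft_force'],s['width'])
for n,c in(('w7',240),('w7',225),('w7',216)): print(n,c,cv2.imread('pics/'+n+'.png',0)[180:300,c].tolist())
E
```

```text
time: 12.58
ee_pos: [0.6206, 0.0026, 0.2335]
eef_rot: [0.655, 0.756, -0.0, 0.001]
ft_force: [-1.2, -4.3, 6.9]
width: 0.0241
grip_force: 25.0
drawn 0.057674406535867605 [-2.16139528 -3.51601143  6.08834821] 0.02428973784143758
w7 240 [149, 151, 149, 148, 147, 148, 148, 149, 151, 149, 148, 149, 147, 148, 149, 149, 148, 147, 148, 149, 148, 150, 148, 149, 149, 149, 150, 149, 149, 151, 148, 148, 150, 151, 149, 151, 148, 150, 149, 151, 150, 150, 150, 149, 149, 152, 149, 150, 150, 151, 150, 148, 151, 150, 148, 148, 150, 146, 147, 150, 147, 146, 148, 149, 145, 147, 146, 145, 146, 147, 146, 145, 146, 147, 144, 145, 146, 144, 145, 145, 145, 144, 147, 145, 145, 143, 145, 143, 143, 144, 143, 146, 146, 144, 141, 145, 145, 141, 145, 143, 143, 142, 145, 144, 103, 95, 94, 125, 131, 131, 134, 133, 131, 145, 147, 151, 86, 26, 35, 36]
w7 225 [113, 112, 110, 117, 117, 116, 123, 122, 121, 136, 134, 148, 145, 148, 146, 160, 160, 161, 176, 175, 177, 138, 31, 39, 69, 180, 177, 173, 172, 172, 170, 169, 169, 168, 169, 168, 170, 169, 169, 169, 170, 169, 169, 170, 169, 168, 167, 170, 168, 168, 168, 167, 168, 16
[... 170 characters left out ...]
165, 170, 169, 174, 44, 53, 54, 62, 67, 69, 70, 68, 69, 69, 70, 70, 70, 71, 70, 70, 56, 54, 55, 56, 53, 52, 53, 55, 40, 38, 35, 33]
w7 216 [169, 170, 170, 170, 170, 171, 169, 170, 170, 170, 170, 171, 167, 171, 170, 169, 170, 169, 169, 170, 174, 135, 36, 38, 44, 180, 170, 168, 169, 168, 170, 169, 168, 170, 165, 171, 167, 168, 169, 168, 171, 173, 94, 37, 40, 103, 173, 167, 168, 168, 170, 167, 169, 167, 171, 168, 168, 168, 167, 169, 168, 172, 68, 33, 41, 140, 174, 169, 168, 168, 167, 168, 167, 167, 168, 168, 166, 167, 170, 170, 168, 131, 30, 33, 103, 171, 168, 166, 166, 166, 171, 174, 44, 52, 53, 60, 68, 67, 69, 69, 70, 67, 68, 69, 70, 65, 71, 70, 58, 54, 55, 53, 51, 54, 52, 48, 44, 34, 28, 36]
```

The arm is holding steady. However, the grip sits a few mm further in than the tray stop implies: closing the fingers off-centre may have slid the tray, which has only 2 N of friction. I'll ease the tray gently back against its stop with the held grip.

```bash
python3 -m inch '[[0,-0.03,0,0,0,0],[0,-0.03,0,0,0,0],[0,0,0,0,0,0],[0,0,0,0,0,0],[0,0,0,0,0,0]]'
python3 -m inch '[[0,-0.03,0,0,0,0],[0,0,0,0,0,0],[0,0,0,0,0,0],[0,0,0,0,0,0],[0,0,0,0,0,0]]'
```

```text
time: 13.05
ee_pos: [0.6183, 0.0027, 0.2335]
eef_rot: [0.655, 0.756, 0.0, 0.001]
ft_force: [1.6, -2.6, 6.0]
width: 0.0242
grip_force: 25.0
time: 13.47
ee_pos: [0.6172, 0.0026, 0.2335]
eef_rot: [0.655, 0.756, 0.0, 0.001]
ft_force: [0.6, -3.9, 6.3]
width: 0.0243
grip_force: 25.0
```

It slides freely with about 2 N of friction, so it was not at the stop. Continuing.

```bash
python3 -m inch '[[0,-0.03,0,0,0,0],[0,-0.03,0,0,0,0],[0,0,0,0,0,0],[0,0,0,0,0,0],[0,0,0,0,0,0]]'
python3 -m inch '[[0,-0.03,0,0,0,0],[0,-0.02,0,0,0,0],[0,0,0,0,0,0],[0,0,0,0,0,0],[0,0,0,0,0,0]]'
```

```text
time: 13.88
ee_pos: [0.6147, 0.0023, 0.2335]
eef_rot: [0.655, 0.756, 0.0, 0.001]
ft_force: [2.2, -4.3, 7.0]
width: 0.0238
grip_force: 25.0
time: 14.3
ee_pos: [0.6139, 0.0021, 0.2336]
eef_rot: [0.655, 0.756, 0.002, 0.002]
ft_force: [11.2, -2.1, -1.5]
width: 0.0244
grip_force: 25.0
```

The stop is reached (11 N along x) after about 7 mm, and I'll keep that light pull. Re-checking the pointer against the scale.

```bash
python3 - <<'E'
from h import *
yaw=.145;y=np.array([-np.sin(yaw),np.cos(yaw),0])
snap('wrist','w8')
def tick(fn):
    g=cv2.imread('pics/'+fn+'.png',0)[190:225].astype(float); out=[]
    for c in(212,216,220):
        w=np.clip(120-g[:,c],0,None); v=190+(w*np.arange(35)).sum()/w.sum(); out.append((at(fn,240,290,.0325)-at(fn,c,v,.0275))@y*1e3+100)
    return np.round(out,2)
print('ptr scale w6,w7,w8',tick('w6'),tick('w7'),tick('w8'))
print(cv2.imread('pics/w8.png',0)[280:298,240].tolist()); s=r.read_state(); print(s['ee_pos'],s['ft_force'])
E
```

```text
ptr scale w6,w7,w8 [60.9  60.85 60.94] [61.54 61.64 61.7 ] [60.69 60.96 61.03]
[143, 144, 146, 148, 107, 96, 98, 117, 135, 133, 134, 132, 134, 144, 148, 151, 86, 29]
[0.6138476  0.00210357 0.23360498] [11.89984906 -2.50003804 -1.45239536]
```

```bash
python3 - <<'E'
from h import *
yaw=.145;y=np.array([-np.sin(yaw),np.cos(yaw),0])
def tick(fn):
    g=cv2.imread('pics/'+fn+'.png',0)[194:213].astype(float); out=[]
    for c in(212,216,220):
        w=np.clip(120-g[:,c],0,None); v=194+(w*np.arange(19)).sum()/w.sum(); out.append((at(fn,240,290,.0325)-at(fn,c,v,.0275))@y*1e3+100)
    return np.round(out,2)
print('ptr scale w6,w7,w8',tick('w6'),tick('w7'),tick('w8'))
E
```

```text
ptr scale w6,w7,w8 [56.32 56.32 56.33] [57.3  57.3  57.31] [58.14 58.04 58.05]
```

By the same measure the ridge is at about 58.0 (edges say 57.1) and the pointer is at 58.05. I'll trim 0.3 mm, then hand in while holding.

```bash
python3 -m inch '[[-0.008,0,0,0,0,0],[0,0,0,0,0,0],[0,0,0,0,0,0],[0,0,0,0,0,0],[0,0,0,0,0,0]]'
python3 -m inch '[[0,0,0,0,0,0],[0,0,0,0,0,0],[0,0,0,0,0,0],[0,0,0,0,0,0],[0,0,0,0,0,0]]'
python3 -c "
from bench import job
print(job.close_job())"
```

```text
time: 14.77
ee_pos: [0.6139, 0.002, 0.2336]
eef_rot: [0.655, 0.756, 0.002, 0.002]
ft_force: [11.4, -2.2, -1.8]
width: 0.0242
grip_force: 25.0
time: 15.18
ee_pos: [0.6139, 0.002, 0.2336]
eef_rot: [0.655, 0.756, 0.002, 0.002]
ft_force: [12.6, -2.2, -0.7]
width: 0.0241
grip_force: 25.0
the job is handed in; nothing more can be done
None
```

I handed the job in at 15.2 s, holding the tray at its stop and the stop arm at about 57.8 mm; I put the set mark at 57–58 mm. The tray had slipped in about 7 mm, probably when I gripped the arm, so I pulled it back to the stop after drawing the arm out.

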